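# Refit the spindle of a tube rotator

### The arm

A 6-joint arm with a two-finger parallel gripper is mounted at the origin on a cart in front of the work surface, level with it; the furniture and walls round the work are solid. World frame = base frame: x ahead of the robot, y to its left, z up, the work surface at z = 0. Lengths are in mm, angles in rad, forces in N, time in s.
With the tool pointing down it reaches from about 375 to 825 mm from the base axis. Payload 5.5 kg.
Tool frame: the origin (TCP) lies on the centre line of the jaws, within the pads' length; the fingertips stand 25 mm ahead of it and the grasp point (between the pads) lies 6 mm ahead of it (env.tip_extent is the distance from the TCP to the fingertips, in mm); z points along the fingers, y is the direction in which the jaws open and shut (so a half turn about z gives the same grasp; the last joint's range is limited). The gripper opens to 85 mm and grips with 20 to 120 N. Pads are 22 mm wide; open, the fingers measure 114 mm over their backs; the gripper's body (76 mm by 85 mm) begins 54 mm behind the grasp point. The pads swing forward as they close: fully open they stand 13 mm farther back than shut.
Start: joints at [1.28, 0.314, -0.047, 1.21, 0, 1.571], TCP at [172.028, 574.805, 256.299] pointing down, gripper open.
Joint ranges: [-2.67, 2.67], [-0.69, 1.73], [-1.03, 1.25], [-2.08, 2.16], [-1.42, 1.45], [-3.14, 3.14]. Speed limits (rad/s): [2.39, 2.39, 3.01, 3.14, 3.14, 3.14].

### API

Orientations are given as a unit quaternion [x, y, z, w].
In Python, from cell import env gives the robot as it stands. The module is installed in compiled form; this text tells all that it offers.
- The arm moves only by the tool play_rows, never from a script. Its arguments are lists of equal length, an entry for each row: "gripper": the opening in per cent of the stroke, from 0 (shut) to 100 (fully open); "offset": the shift along the tool's x, y, z in mm, a list of three; "turn": the turn about the tool's z in degrees. A call has 1 to 8 rows; each row shifts and turns the commanded pose from where the row before left it, along the tool's axes as they then stand; what a row does not reach is not made up. A row lasts 1/12 s, in which the tool goes at most 41.7 mm and 7.16 degrees, less where a joint would pass 70% of its speed; a pose out of reach is approached as far as the arm can. A call is refused whole if a number of a shift passes 41.7 or a number of a turn 7.16, either way. A call with a gripper value outside its range is refused whole. The fingers move at their own pace and stop on an object; "grip_force" is the grip in N (left out, the last holds). Time passes only in rows, so rows that do not move let the fingers close. It gives the time, the measured TCP pose, the force and the opening at its end, in the units of the state.
- env.get_state(): the state, without advancing time (a new reading comes with each control period).
- env.grab_frame(name): name is "side" or "top"; returns the picture (384x512x3 uint8, red, green, blue); there is no depth.
- env.camera_info(name): a dict with "intrinsics" (3x3 intrinsics, pixels), "T" (4x4, takes a point from camera to world coordinates). Camera axes: x right, y down, z forward; pixel columns grow to the right and rows downward; lengths in mm; the calibration is good to about 2 mm. A picture is of the moment at which its call begins. camera_info takes no time and is no camera call.
- env.close_job(): hands the job in, once; it reports no verdict.
The state is a dict: "time": time; "joint_positions": joint angles; "qd": joint speeds; "joint_efforts": joint torques, N m; "tcp_pos": TCP position; "tcp_rot": TCP orientation; "wrist_force": force on the tool from outside, world axes, zero at the start; "moment": the same for the moment, N m; "width": finger opening in mm.
Only numpy, scipy, OpenCV 4.12 (cv2) and the standard library are available. Lean on these libraries where they do the work, as an engineer would, in place of code of your own. Each camera call takes 0.05 s, during which the arm holds its last target.

### The job

Refit the drive spindle of the tube rotator: take the orange-headed spindle out of its rack and lower it through the bearing in the bridge, the hub of the tube carousel and the bearing in the base, then turn it under a light push until its cross-shaped foot is felt to drop into the hidden drive socket. Go on until its collar sits flat on the bridge, and let it go there. Work gently: never press on the rotator with more than 50 N or on the carousel with more than 20 N, do not drop the spindle through the bearings, and leave the black-headed spare in the rack and the other things on the bench where they are.

Things in the scene. Friction and masses are not known exactly. Their poses are not given: they have to be found in the camera images.
- rotator: Tube rotator, fixed: grey housing 130 x 200 mm (x, y), aluminium deck on top 62 mm above the bench; two pillars at y = +-84 mm carry a bridge bar along y (44 mm wide, 200 mm long, top 150 mm, underside 136 mm up, end screws 4 mm more). Origin on the bench on the common upright axis of bridge bearing, deck bearing and drive socket; z up, speed knob on the -x face. Bearing holes are 15.2 mm wide
- bridge_bearing (a point): Centre of the upper bearing hole (round, 15.2 mm, 14 mm long) in the top face of the bridge, 150 mm above the bench; axes as the rotator's
- base_bearing (a point): Centre of the lower bearing hole (round, 15.2 mm, 12 mm long) in the top of the deck, 62 mm above the bench, 88 mm straight below the bridge_bearing point
- drive_mouth (a point): Mouth of the drive socket, out of sight inside the housing, on the axis 44 mm above the bench: two crossed slots 4.4 mm wide, 12 mm deep. It stands at the angle where the motor stopped (unknown, alike every quarter turn), held still by the gears. The foot drops in only within about 5 degrees of the slots; else its bars rest on the face with the collar 6 to 7 mm above the bridge
- carousel: White tube carousel, loose, 0.1 to 0.17 kg: disc 124 mm across with eight capped tubes, on a hub 40 mm tall, bore 16 mm, foot flange 56 mm across. Origin at the centre of the hub's underside, z up along the bore. It stands on a washer on the deck, 65 mm above the bench (hub top 105 mm), its bore up to 2.5 mm off the bearing axis; the spindle's tapered foot slides it to centre with about 1 N
- spindle: Steel spindle, orange head, loose, 0.10 to 0.17 kg, 158 mm long, hung upright in the rack by its collar. Origin at the tip of the foot, z up to the head. From the tip: nose 3.6 mm thick, 3 mm long; cross foot to 16 mm, its bars 3.2 mm thick along x and y, bevelled; shaft 14 mm round to 116 mm; collar 26 mm round to 122 mm; head to 158 mm, 18 mm thick in x (grip these flats), 24 mm in y. When fitted the tip is 34 mm above the bench
- spindle_foot (a point): Tip of the spindle's foot, on its axis (the spindle's origin)
- spindle_collar (a point): Centre of the underside of the spindle's collar, 116 mm above the tip; it ends on the bridge's top face
- spindle_head (a point): Point on the spindle's axis inside the orange head, 145 mm above the tip and 13 mm below the top of the head, where to grip it
- spare_spindle: Spare spindle with a black head and a plain round foot, otherwise the same shape, size and origin, hanging in the other hole of the rack; to be left there
- spindle_rack: Grey spindle rack, fixed: top plate 60 x 150 mm (x, y), top face 130 mm above the bench, with two holes 17 mm in diameter on its y axis, 32 mm to either side of the middle; origin on the bench under its middle. The spindles' collars rest on the plate, tips 14 mm above the bench. A spindle must be lifted 116 mm to come out.
- tip_box: Box of yellow pipette tips, 86 x 134 x 56 mm, bystander; origin at the centre of its underside
- petri_dish: Round petri dish with lid, 58 mm across, 14 mm high, bystander; origin at the centre of its underside
- slide_mailer: Teal slide mailer, 37 x 92 x 14 mm, bystander; origin at the centre of its underside
- vial: Small glass vial with a black cap, 26 mm across, 55 mm high, bystander; origin at the centre of its underside
Not all that is in view belongs to the job. Leave any brown look-alike of the carousel alone. What is shaped like the spare_spindle but purple is not meant.

How it is judged (in metres and radians):
On the way, in this order (a step that is already met when the one before it is completed fails the run):
1. the spindle's foot has entered the bridge bearing from above (z of spindle_foot in the frame of rotator between 0.1 and 0.144 m and horizontal distance between spindle_foot and bridge_bearing below 0.004 m), for 0.1 s.
2. the foot has entered the carousel's hub (z of spindle_foot in the frame of rotator below 0.097 m and horizontal distance between spindle_foot and bridge_bearing below 0.004 m and horizontal distance between spindle_foot and carousel below 0.004 m), for 0.1 s.
3. the foot has entered the base bearing (z of spindle_foot in the frame of rotator below 0.056 m and horizontal distance between spindle_foot and bridge_bearing below 0.004 m), for 0.1 s.
At the end, for the whole second after the job is handed in: The spindle stands at rest with its collar within 2 mm of the bridge top (foot in the drive), axis within 3 mm and 1.7 degrees of the bearing axis; the carousel stands upright within 3 degrees on its washer, hub within 4 mm of the spindle; the spare hangs in the rack (z of spindle_collar in the frame of rotator between 0.147 and 0.152 m and horizontal distance between each of spindle_collar, spindle_foot and bridge_bearing below 0.003 m and angle between the z axis of spindle and the z axis of rotator, either way round below 0.03 rad and linear speed of spindle below 0.02 m/s and z of carousel in the frame of rotator between 0.062 and 0.068 m and horizontal distance between carousel and spindle_foot below 0.004 m and angle between carousel's own z axis and vertical below 0.05 rad and horizontal distance between spare_spindle and spindle_rack below 0.045 m and height (world z) of spare_spindle below 0.02 m); the robot touches nothing.
It fails at once if the spindle presses on the rotator (bearings, bridge or drive socket) with more than 50 N (contact force between spindle and rotator above 50 N).
It fails at once if the spindle presses on the carousel with more than 20 N (contact force between spindle and carousel above 20 N).
It fails at once if the carousel is tipped by more than 15 degrees (angle between carousel's own z axis and vertical above 0.26 rad).
It fails at once if the spare spindle is lifted or pushed by more than 15 mm (distance of spare_spindle from where it was at the start of the episode above 0.015 m).
It fails at once if one of the bystanders is moved by more than 20 mm (distance of any of tip_box, petri_dish, slide_mailer, vial from where it was at the start of the episode above 0.02 m).
It also fails if it takes over 72 s, if anything falls off the work surface, if the arm or the gripper's body presses on something with over 40 N, if the wrist force passes 120 N, or if a joint passes its speed limit or range.

## Working session

There is one attempt and no reset: what is moved stays moved. The work goes in short steps, Python scripts to look and compute and a tool call to move; the robot and the scene stay as the last step left them, time stands still between calls to the robot, and variables do not carry over. Pictures are saved under pics/ and viewed, and the job is handed in when it is done.

Besides the shell and the picture viewer there is one more tool, called after "Emit:" as name([rows], argument=value, ...), one row to a line, values as JSON. play_rows: Moves the arm, as the interface text tells. Its arguments: {"type":"object","properties":{"gripper":{"type":"array","items":{"type":"number"}},"offset":{"type":"array","items":{"type":"array","items":{"type":"number"}}},"turn":{"type":"array","items":{"type":"number"}},"grip_force":{"type":"number"}},"required":["gripper","offset","turn"]}

```bash
mkdir -p pics; ls; python3 - <<'E'
from cell import env
import cv2
for n in("side","top"):
    f=env.grab_frame(n); cv2.imwrite(f"pics/{n}0.png",f[:,:,::-1]); c=env.camera_info(n); print(n,c["intrinsics"],c["T"])
print(env.get_state())
E
```

```text
pics
side [[385.5615446    0.         257.0850368 ]
 [  0.         385.5615446  188.25780028]
 [  0.           0.           1.        ]] [[ 2.29247992e-01 -6.68498994e-01  7.07498730e-01 -2.03966565e+02]
 [-9.73367935e-01 -1.57797148e-01  1.66297697e-01 -2.04160894e+02]
 [ 4.71438509e-04 -7.26779990e-01 -6.86870165e-01  8.90429447e+02]
 [ 0.00000000e+00  0.00000000e+00  0.00000000e+00  1.00000000e+00]]
top [[406.8737381    0.         263.73782596]
 [  0.         406.8737381  186.51098231]
 [  0.           0.           1.        ]] [[ 2.35980061e-02 -9.96764971e-01  7.68292084e-02  4.60309629e+02]
 [-9.99715485e-01 -2.32608638e-02  5.28025617e-03 -2.87180754e+01]
 [-3.47606063e-03 -7.69319529e-02 -9.97030286e-01  1.24452035e+03]
 [ 0.00000000e+00  0.00000000e+00  0.00000000e+00  1.00000000e+00]]
{'time': 0.1, 'joint_positions': array([ 1.28001819e+00,  3.14150985e-01, -4.79604319e-02,  1.21021124e+00,
       -1.16601289e-05,  1.57080315e+00]), 'qd': array([-9.45668332e-04, -2.45657638e-04,  2.77532420e-03, -8.06115699e-05,
       -2.35338305e-04,  5.61732253e-04]), 'joint_efforts': array([-6.71939797e-04, -5.40767634e+01,  3.40542161e+01,  1.12145193e-02,
        3.38610377e-06, -3.21429049e-06]), 'tcp_pos': array([171.88518243, 574.35415384, 255.53152903]), 'tcp_rot': array([ 1.44880731e-01,  9.89448832e-01, -7.55958139e-04, -1.04794205e-04]), 'wrist_force': array([-0.45241896,  0.53930047, -0.44950101]), 'moment': array([0.00604579, 0.02963139, 0.00153605]), 'width': 85.24789942040371}
```

View pics/side0.png

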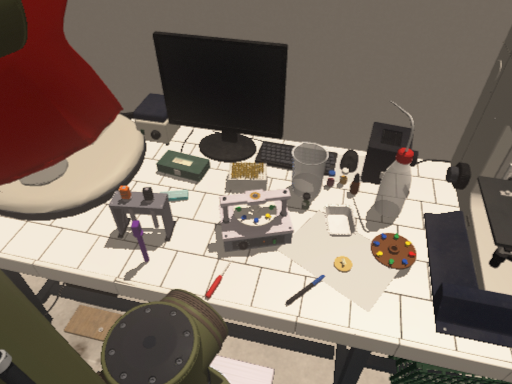

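View pics/top0.png

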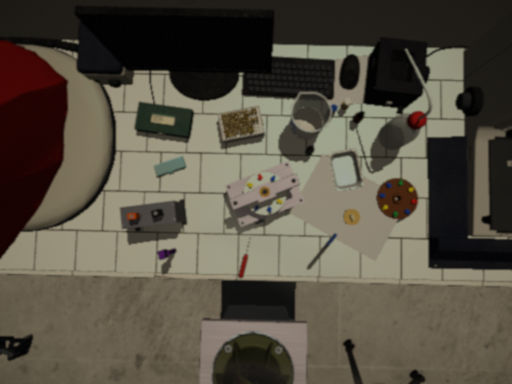

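```bash
python3 - <<'E'
import cv2
a=cv2.imread("pics/side0.png");b=cv2.imread("pics/top0.png")
cv2.imwrite("pics/c1.png",cv2.resize(a[160:280,90:310],None,fx=3.6,fy=3.6,interpolation=cv2.INTER_CUBIC))
cv2.imwrite("pics/c2.png",cv2.resize(b[140:270,110:320],None,fx=3.8,fy=3.8,interpolation=cv2.INTER_CUBIC))
E
```

```text
(no output)
```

View pics/c1.png

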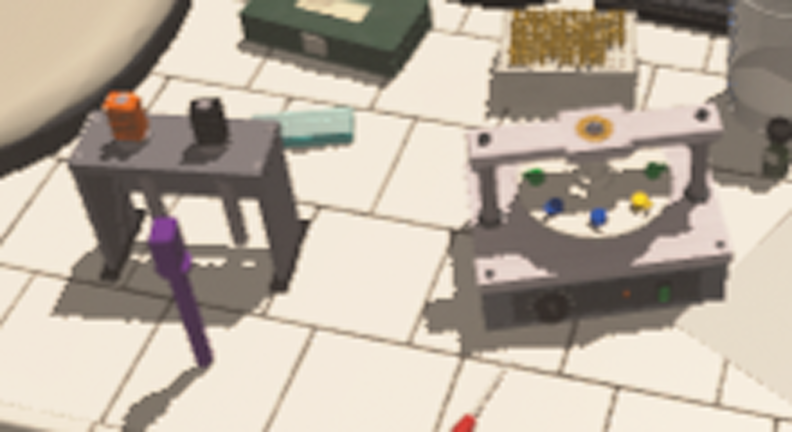

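View pics/c2.png

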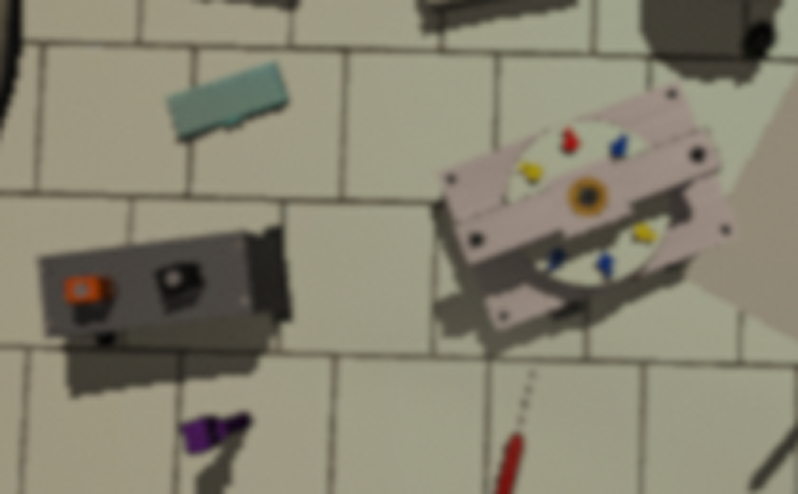

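```bash
cat > h.py <<'E'
import numpy as np,cv2
from cell import env
CI={n:env.camera_info(n) for n in("side","top")}
def ray(n,uv):
    K=CI[n]["intrinsics"];T=CI[n]["T"]
    d=T[:3,:3]@np.linalg.inv(K)@np.array([uv[0],uv[1],1.]); return T[:3,3],d/np.linalg.norm(d)
def onz(n,uv,z):
    o,d=ray(n,uv); return o+d*(z-o[2])/d[2]
def proj(n,p):
    K=CI[n]["intrinsics"];T=CI[n]["T"]
    c=T[:3,:3].T@(np.asarray(p,float)-T[:3,3]); u=K@c; return u[:2]/u[2]
def tri(a,b):
    o1,d1=ray("side",a);o2,d2=ray("top",b)
    A=np.zeros((3,3));r=np.zeros(3)
    for o,d in((o1,d1),(o2,d2)):
        M=np.eye(3)-np.outer(d,d);A+=M;r+=M@o
    p=np.linalg.solve(A,r); m=np.linalg.norm(np.cross(d1,d2)); return p,abs((o2-o1)@np.cross(d1,d2))/m
E
python3 - <<'E'
from h import *
for n,rois in(("top",dict(head=(120,200,150,235),ring=(250,175,280,205))),("side",dict(head=(105,175,145,215),ring=(240,185,270,205)))):
    im=cv2.imread(f"pics/{n}0.png");hsv=cv2.cvtColor(im,cv2.COLOR_BGR2HSV)
    for k,(x0,y0,x1,y1) in rois.items():
        m=cv2.inRange(hsv,(4,120,60),(25,255,255)); q=np.zeros_like(m);q[y0:y1,x0:x1]=m[y0:y1,x0:x1]
        cs,_=cv2.findContours(q,cv2.RETR_EXTERNAL,cv2.CHAIN_APPROX_NONE);c=max(cs,key=cv2.contourArea)
        mm=cv2.moments(c);cen=(mm['m10']/mm['m00'],mm['m01']/mm['m00'])
        print(n,k,cv2.contourArea(c),cen,cv2.boundingRect(c),cv2.minAreaRect(c),[onz(n,cen,z).round(1)[:2] for z in(150,172,160)])
for n,(x0,y0,x1,y1) in(("top",(122,205,172,230)),("side",(115,183,160,205)),("top",(250,177,280,205)),("side",(240,185,270,205))):
    im=cv2.imread(f"pics/{n}0.png");f=min(800/(x1-x0),600/(y1-y0));f=16
    print(n,x0,y0);cv2.imwrite(f"pics/d_{n}{x0}.png",cv2.resize(im[y0:y1,x0:x1],None,fx=f,fy=f,interpolation=cv2.INTER_NEAREST))
E
python3 - <<'E'
import cv2,numpy as np,glob
fs=["pics/d_top122.png","pics/d_side115.png","pics/d_top250.png","pics/d_side240.png"]
W=[cv2.imread(f) for f in fs]
def pad(i,h,w): o=np.zeros((h,w,3),np.uint8);o[:i.shape[0],:i.shape[1]]=i;return o
a=np.vstack([pad(W[0],400,800),pad(W[1],352,800)]);cv2.imwrite("pics/e1.png",cv2.resize(a,None,fx=.75,fy=.75))
b=np.hstack([pad(W[2],448,480),pad(W[3],448,480)]);cv2.imwrite("pics/e2.png",cv2.resize(b,None,fx=.8,fy=.8))
E
```

```text
top head 62.5 (131.912, 215.61066666666665) (127, 212, 13, 8) ((133.0, 215.5), (12.0, 7.0), 0.0) [array([458. , 329.3]), array([458.1, 322.1]), array([458., 326.])]
top ring 62.0 (264.2311827956989, 191.3951612903226) (260, 187, 10, 10) ((264.20001220703125, 191.4000244140625), (8.944271087646484, 8.9442720413208), 63.43495178222656) [array([531.5, -24.6]), array([530.1, -24.6]), array([530.8, -24.6])]
side head 97.0 (124.64089347079037, 191.93470790378004) (118, 185, 13, 14) ((124.15000915527344, 191.4499969482422), (14.862703323364258, 10.119288444519043), 71.56504821777344) [array([460.1, 328.4]), array([440.4, 312.6]), array([451.1, 321.2])]
side ring 39.0 (254.76923076923077, 195.19230769230768) (250, 192, 10, 7) ((254.5, 195.0), (6.0, 9.0), 90.0) [array([530.3, -25.1]), array([508.5, -30.4]), array([520.4, -27.5])]
top 122 205
side 115 183
top 250 177
side 240 185
```

View pics/e1.png

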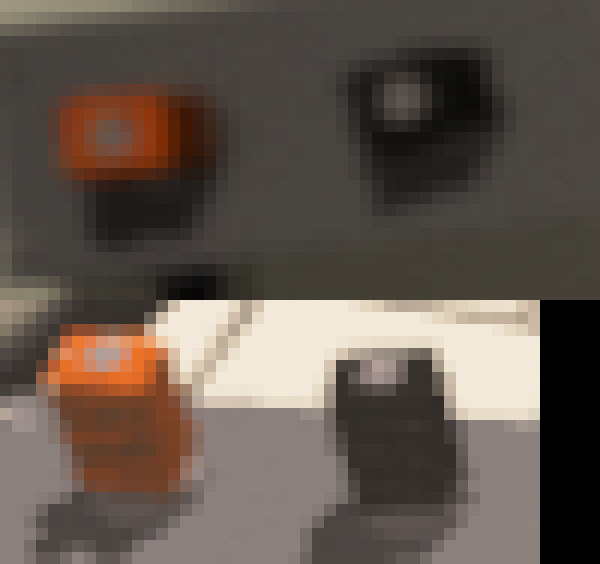

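View pics/e2.png

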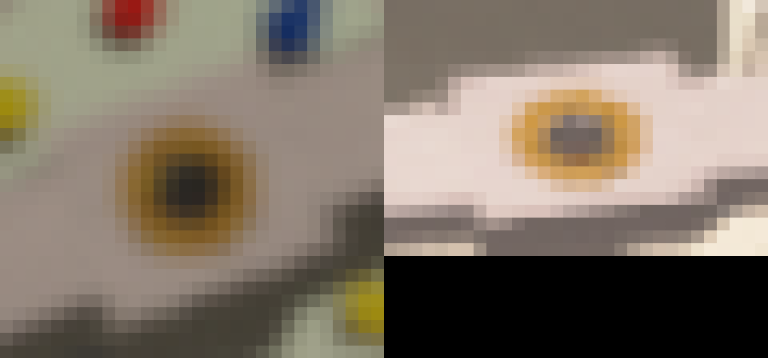

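```bash
python3 - <<'E'
from h import *
print("screw",tri((123.25,187.1),(130.9,215.6)), onz("top",(130.9,215.6),172),onz("side",(123.25,187.1),172))
print("ring",tri((254.8,195.2),(264.2,191.4)))
# hole px from e2 (12.8 px/px)
h=(250+187/12.8-.5,177+187/12.8-.5);s=(240+(578-384)/12.8-.5,185+137/12.8-.5)
print("hole",h,s,tri(s,h),onz("top",h,150),onz("side",s,150))
print("purple top",tri((135,222),(160,254)))
print("spare",onz("top",(155.1,212.7),172))
# rack top corners in c2 /3.8
for p in((40,258),(245,232),(50,333),(250,310)): print("rack",onz("top",(110+p[0]/3.8-.5,140+p[1]/3.8-.5),130).round(1))
for p in((477,239),(697,154)): print("brscrew",onz("top",(110+p[0]/3.8-.5,140+p[1]/3.8-.5),154).round(1))
E
```

```text
screw (array([457.84578888, 325.49836659, 170.97452103]), np.float64(0.8876480836842402)) [458.0199378  324.72949796 172.        ] [456.84899171 325.2259601  172.        ]
ring (array([531.60051586, -24.64477408, 148.61058791]), np.float64(0.35361094136469273))
hole (264.109375, 191.109375) (254.65625, 195.203125) (array([532.39547157, -24.21606006, 147.74929481]), np.float64(0.018760579054541062)) [532.24520307 -24.21623406 150.        ] [530.16635825 -24.77041421 150.        ]
purple top (array([358.79652138, 246.65007862, 157.38138034]), np.float64(1.7130661045924762))
spare [467.13457422 261.32175663 172.        ]
rack [479.6 369.5 130. ]
rack [501.8 222.4 130. ]
rack [426.  359.6 130. ]
rack [445.9 216.5 130. ]
brscrew [499.9  53.  154. ]
brscrew [ 563.7 -101.   154. ]
```

Emit:
play_rows([
  [-27.7,-28.9,0],
  [-27.7,-28.9,0],
  [-27.7,-28.9,0],
  [-27.7,-28.9,0],
  [-27.7,-28.9,0],
  [-27.7,-28.9,0],
  [-27.7,-28.9,0],
  [0,0,0],
], gripper=[100,100,100,100,100,100,100,100], turn=[0,0,0,0,0,0,0,7])

```text
time: 0.77
tcp_pos: [301.5, 319.7, 256.0]
tcp_rot: [0.207, 0.978, -0.002, 0.001]
wrist_force: [-1.1, -0.4, 0.0]
width: 85.6
```

Emit:
play_rows([
  [0,0,0],
  [0,0,0],
  [0,0,0],
  [0,0,0],
  [0,0,0],
  [0,0,0],
  [0,0,0],
  [0,0,0],
], gripper=[100,100,100,100,100,100,100,100], turn=[7,7,7,7,7,7,7,7])

```text
time: 1.43
tcp_pos: [299.6, 325.2, 256.0]
tcp_rot: [0.643, 0.766, -0.0, 0.0]
wrist_force: [-0.2, -1.1, -0.9]
width: 85.6
```

```bash
cat >> h.py <<'E'
from scipy.spatial.transform import Rotation as Ro
def st(tgt=None):
    s=env.get_state();R=Ro.from_quat(s["tcp_rot"]).as_matrix()
    print("t",round(s["time"],2),"tcp",s["tcp_pos"].round(1),"yang",np.degrees(np.arctan2(R[1,1],R[0,1])).round(2),"z",R[:,2].round(4),"q",s["joint_positions"].round(3),"F",s["wrist_force"].round(2),"M",s["moment"].round(3),"w",round(s["width"],1))
    if tgt is not None: print("tool delta",(R.T@(np.array(tgt)-s["tcp_pos"])).round(2))
    return s,R
E
python3 -c "
from h import *
st((457.6,325,255))"
```

```text
t 1.43 tcp [299.6 325.2 256. ] yang 9.99 z [-4.e-04 -5.e-04 -1.e+00] q [ 0.826  0.017 -0.402  1.152 -0.     2.223] F [-0.18 -1.1  -0.87] M [-0.003 -0.029  0.033] w 85.6
tool delta [-27.58 155.58   0.93]
```

Emit:
play_rows([
  [0,0,0],
  [0,0,0],
  [0,31.6,0],
  [0,31.6,0],
  [0,31.6,0],
  [0,31.6,0],
  [0,31.6,0],
  [0,0,0],
], gripper=[100,100,100,100,100,100,100,100], turn=[5,5,0,0,0,0,0,0])

```text
time: 2.1
tcp_pos: [462.5, 326.1, 255.2]
tcp_rot: [0.706, 0.708, 0.001, 0.001]
wrist_force: [-1.2, 0.6, -0.4]
width: 85.7
```

```bash
python3 -c "
from h import *
st((457.6,325,165))
for n in('side','top'): cv2.imwrite(f'pics/{n}1.png',env.grab_frame(n)[:,:,::-1])
a=cv2.imread('pics/side1.png')[130:250,70:210];b=cv2.imread('pics/top1.png')[160:280,60:200]
cv2.imwrite('pics/f1.png',cv2.resize(np.hstack([a,b]),None,fx=2.8,fy=2.8,interpolation=2))"
```

```text
t 2.1 tcp [462.5 326.1 255.2] yang 0.17 z [ 1.9e-03 -4.0e-04 -1.0e+00] q [ 6.150e-01  2.480e-01 -1.360e-01  1.185e+00 -1.000e-03  2.183e+00] F [-1.16  0.61 -0.41] M [-0.019  0.021  0.038] w 85.7
tool delta [-1.07 -5.03 90.24]
```

View pics/f1.png

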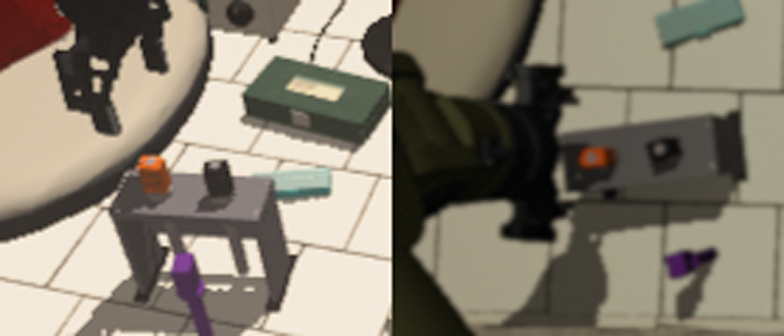

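```bash
python3 -c "
from h import *
st((457.6,325,165))"
```

```text
t 2.2 tcp [458.1 325.8 255.3] yang 0.25 z [-1.7e-03 -9.0e-04 -1.0e+00] q [ 0.618  0.244 -0.141  1.187  0.     2.185] F [-0.42  0.7  -0.18] M [ 0.019 -0.014  0.023] w 85.3
tool delta [-0.76 -0.35 90.31]
```

Emit:
play_rows([
  [-0.7,0,10],
  [0,0,20],
  [0,0,20],
  [0,0,20],
  [0,0,15],
  [0,0,5],
  [0,0,0],
  [0,0,0],
], gripper=[100,100,100,100,100,100,100,100], turn=[0,0,0,0,0,0,0,0])

```text
time: 2.87
tcp_pos: [457.0, 325.7, 166.6]
tcp_rot: [0.705, 0.709, -0.0, -0.0]
wrist_force: [1.5, -0.2, 0.6]
width: 85.4
```

```bash
python3 -c "
from h import *
st((457.6,325,165))
for n in('side','top'): cv2.imwrite(f'pics/{n}2.png',env.grab_frame(n)[:,:,::-1])
a=cv2.imread('pics/side2.png')[150:250,70:190];b=cv2.imread('pics/top2.png')[160:260,70:190]
cv2.imwrite('pics/f2.png',cv2.resize(np.hstack([a,b]),None,fx=3.3,fy=3.3,interpolation=2))"
```

```text
t 2.87 tcp [457.  325.7 166.6] yang 0.38 z [-2.e-04 -0.e+00 -1.e+00] q [ 0.619  0.293 -0.285  0.993  0.     2.183] F [ 1.46 -0.23  0.56] M [-0.037 -0.007 -0.023] w 85.4
tool delta [-0.73  0.55  1.61]
```

View pics/f2.png

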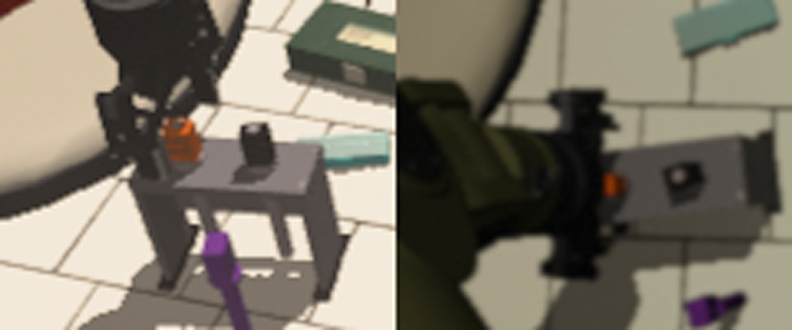

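Emit:
play_rows([
  [0,0,1],
  [0,0,0],
  [0,0,0],
  [0,0,0],
  [0,0,0],
  [0,0,0],
  [0,0,0],
  [0,0,0],
], gripper=[0,0,0,0,0,0,0,0], turn=[0,0,0,0,0,0,0,0], grip_force=60)

```text
time: 3.63
tcp_pos: [457.9, 325.7, 165.5]
tcp_rot: [0.705, 0.709, 0.0, 0.0]
wrist_force: [0.2, 0.4, 2.6]
width: 16.8
```

Emit:
play_rows([
  [0,0,0],
  [0,0,0],
  [0,0,0],
  [0,0,0],
], gripper=[0,0,0,0], turn=[0,0,0,0])

```text
time: 3.97
tcp_pos: [457.9, 325.7, 165.5]
tcp_rot: [0.705, 0.709, 0.0, 0.0]
wrist_force: [-0.4, 0.1, 3.6]
width: 17.2
```

```bash
python3 -c "
from h import *
st((457.6,325,165))"
```

```text
t 3.97 tcp [457.9 325.7 165.5] yang 0.34 z [ 3.e-04  2.e-04 -1.e+00] q [ 0.618  0.295 -0.285  0.99  -0.     2.183] F [-0.44  0.06  3.62] M [-0.038  0.095  0.06 ] w 17.2
tool delta [-0.7  -0.33  0.49]
```

Emit:
play_rows([
  [0,0,-5],
  [0,0,-10],
  [0,0,-15],
  [0,0,-20],
  [0,0,-20],
  [0,0,-20],
  [0,0,-20],
  [0,0,-20],
], gripper=[0,0,0,0,0,0,0,0], turn=[0,0,0,0,0,0,0,0])

```text
time: 4.63
tcp_pos: [457.5, 325.5, 296.9]
tcp_rot: [0.705, 0.709, -0.0, -0.0]
wrist_force: [0.2, -0.2, -1.9]
width: 17.2
```

Emit:
play_rows([
  [0,0,-20],
  [0,0,-20],
  [0,0,-10],
  [0,0,0],
  [0,0,0],
], gripper=[0,0,0,0,0], turn=[0,0,0,0,0])

```text
time: 5.05
tcp_pos: [457.9, 325.7, 345.3]
tcp_rot: [0.705, 0.709, 0.0, 0.0]
wrist_force: [0.3, -0.7, -2.2]
width: 17.6
```

```bash
python3 -c "
from h import *
st((531.3,-24.5,345))
for n in('side','top'): cv2.imwrite(f'pics/{n}3.png',env.grab_frame(n)[:,:,::-1])
a=cv2.imread('pics/side3.png')[80:250,60:230];b=cv2.imread('pics/top3.png')[110:280,30:200]
cv2.imwrite('pics/f3.png',cv2.resize(np.hstack([a,b]),None,fx=2.3,fy=2.3,interpolation=2))"
```

```text
t 5.05 tcp [457.9 325.7 345.3] yang 0.34 z [ 5.e-04  3.e-04 -1.e+00] q [ 0.618  0.221  0.033  1.382 -0.     2.183] F [ 0.35 -0.74 -2.18] M [0.03  0.019 0.015] w 17.6
tool delta [-3.5065e+02  7.1330e+01  2.7000e-01]
```

View pics/f3.png

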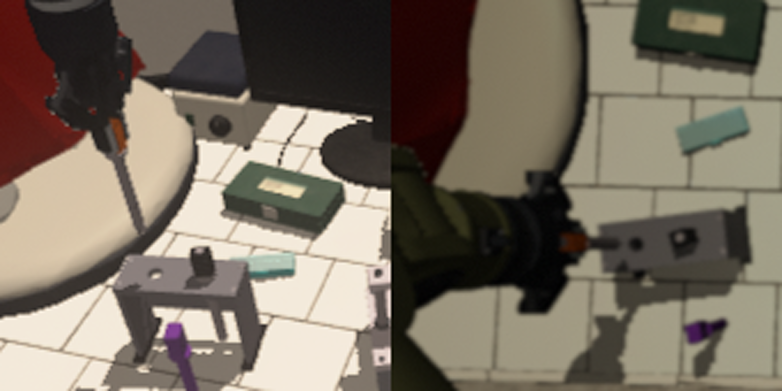

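Emit:
play_rows([
  [-8,1.6,0],
  [-17,3.5,0],
  [-25,5.1,0],
  [-25,5.1,0],
  [-25,5.1,0],
  [-25,5.1,0],
  [-25,5.1,0],
  [-25,5.1,0],
], gripper=[0,0,0,0,0,0,0,0], turn=[0,0,0,0,0,0,0,0])

```text
time: 5.82
tcp_pos: [494.0, 148.9, 344.3]
tcp_rot: [0.705, 0.709, -0.001, -0.0]
wrist_force: [-0.3, -0.5, -0.8]
width: 17.3
```

Emit:
play_rows([
  [-25,5.1,0],
  [-25,5.1,0],
  [-25,5.1,0],
  [-25,5.1,0],
  [-25,5.1,0],
  [-25,5.1,0],
  [-17,3.4,0],
  [-8,1.6,0],
], gripper=[0,0,0,0,0,0,0,0], turn=[0,0,0,0,0,0,0,0])

```text
time: 6.48
tcp_pos: [530.7, -26.5, 344.2]
tcp_rot: [0.706, 0.708, -0.001, -0.0]
wrist_force: [-0.2, -0.4, -1.3]
width: 16.8
```

Emit:
play_rows([
  [0,0,0],
  [0,0,0],
  [0,0,0],
  [0,0,0],
  [0,0,0],
], gripper=[0,0,0,0,0], turn=[0,0,0,0,0])

```text
time: 6.9
tcp_pos: [531.0, -23.0, 345.3]
tcp_rot: [0.704, 0.71, 0.0, -0.0]
wrist_force: [-0.2, -0.5, -0.8]
width: 17.0
```

```bash
python3 -c "
from h import *
st((531.3,-24.5,345))
for n in('side','top'): cv2.imwrite(f'pics/{n}4.png',env.grab_frame(n)[:,:,::-1])
a=cv2.imread('pics/side4.png')[100:250,190:320];b=cv2.imread('pics/top4.png')[120:270,190:320]
cv2.imwrite('pics/f4.png',cv2.resize(np.hstack([a,b]),None,fx=3,fy=3,interpolation=2))"
```

```text
t 6.9 tcp [531.  -23.  345.3] yang 0.42 z [ 1.e-04  2.e-04 -1.e+00] q [-0.043  0.163 -0.039  1.369  0.     1.52 ] F [-0.2  -0.49 -0.84] M [ 0.005 -0.005  0.05 ] w 17.0
tool delta [-1.52  0.27  0.35]
```

View pics/f4.png

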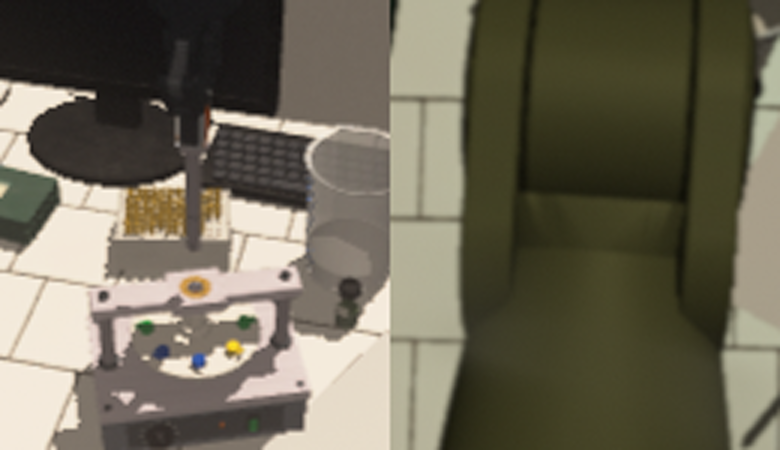

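```bash
python3 -c "
from h import *
print(proj('side',(531,-23,193.8)),proj('side',(531,-23,311)),proj('side',(531.3,-24.5,150)))
a=cv2.imread('pics/side4.png')[130:206,230:280]
cv2.imwrite('pics/f5.png',cv2.resize(a,None,fx=7.5,fy=7.5,interpolation=0))"
```

```text
[254.02073091 183.15447883] [253.7830184  148.08205615] [254.6569814  194.90602356]
```

View pics/f5.png

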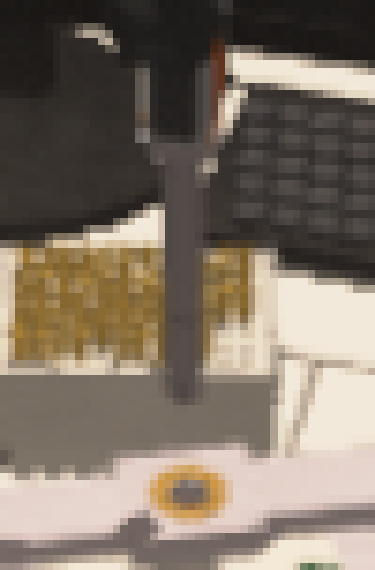

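Emit:
play_rows([
  [-1.5,0,5],
  [0,0,10],
  [0,0,10],
  [0,0,8],
  [0,0,5],
  [0,0,0],
  [0,0,0],
  [0,0,0],
], gripper=[0,0,0,0,0,0,0,0], turn=[0,0,0,0,0,0,0,0])

```text
time: 7.67
tcp_pos: [531.3, -25.5, 307.5]
tcp_rot: [0.705, 0.709, 0.0, 0.0]
wrist_force: [-0.3, 1.0, -0.1]
width: 17.3
```

```bash
python3 -c "
from h import *
s,R=st((531.,-24.5,345))
p=s['tcp_pos'];print(proj('side',(p[0],p[1],p[2]-151.5)))
cv2.imwrite('pics/side6.png',env.grab_frame('side')[:,:,::-1])
a=cv2.imread('pics/side6.png')[140:216,225:285]
cv2.imwrite('pics/f6.png',cv2.resize(a,None,fx=7.5,fy=7.5,interpolation=0))"
```

```text
t 7.67 tcp [531.3 -25.5 307.5] yang 0.34 z [ 3.e-04  0.e+00 -1.e+00] q [-0.048  0.169 -0.117  1.285  0.     1.517] F [-0.27  0.99 -0.06] M [-0.049 -0.021  0.014] w 17.3
tool delta [  0.96  -0.28 -37.47]
[254.9871107  193.38771024]
```

View pics/f6.png

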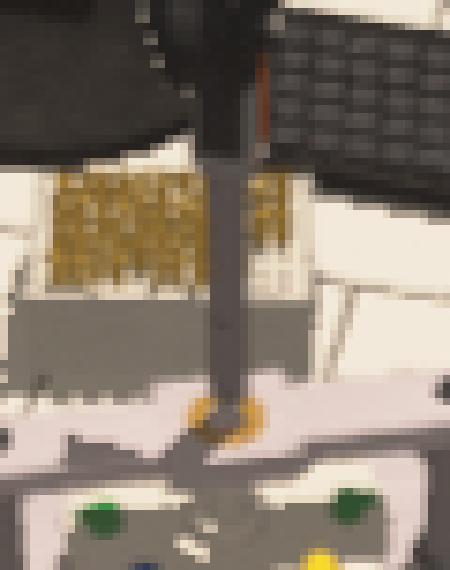

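Emit:
play_rows([
  [0.5,0,1.5],
  [0,0,1.5],
  [0,0,1.5],
  [0,0,1.5],
  [0,0,1.5],
  [0,0,1.5],
  [0,0,1.5],
  [0,0,0],
], gripper=[0,0,0,0,0,0,0,0], turn=[0,0,0,0,0,0,0,0])

```text
time: 8.38
tcp_pos: [531.0, -24.9, 296.4]
tcp_rot: [0.705, 0.709, -0.0, -0.0]
wrist_force: [-0.3, -0.4, -0.8]
width: 17.3
```

Emit:
play_rows([
  [0,0,1],
  [0,0,1],
  [0,0,1],
  [0,0,1],
  [0,0,0],
  [0,0,0],
], gripper=[0,0,0,0,0,0], turn=[0,0,0,0,0,0])

```text
time: 8.88
tcp_pos: [531.1, -24.9, 292.7]
tcp_rot: [0.705, 0.709, -0.0, -0.0]
wrist_force: [0.8, 0.2, -1.5]
width: 17.3
```

```bash
python3 -c "
from h import *
s,R=st((531.,-24.5,345))"
```

```text
t 8.88 tcp [531.1 -24.9 292.7] yang 0.34 z [-1.e-04  0.e+00 -1.e+00] q [-0.047  0.172 -0.146  1.253  0.     1.518] F [ 0.75  0.24 -1.51] M [ 0.04   0.024 -0.009] w 17.3
tool delta [  0.43  -0.13 -52.25]
```

Emit:
play_rows([
  [0,0,1],
  [0,0,1],
  [0,0,1],
  [0,0,1],
  [0,0,1],
  [0,0,1],
  [0,0,0],
  [0,0,0],
], gripper=[0,0,0,0,0,0,0,0], turn=[0,0,0,0,0,0,0,0])

```text
time: 9.55
tcp_pos: [531.1, -24.9, 286.7]
tcp_rot: [0.705, 0.709, -0.0, -0.0]
wrist_force: [-0.2, 0.2, -1.4]
width: 17.1
```

Emit:
play_rows([
  [0,0,1],
  [0,0,1],
  [0,0,1],
  [0,0,1],
  [0,0,1],
  [0,0,1],
  [0,0,0],
  [0,0,0],
], gripper=[0,0,0,0,0,0,0,0], turn=[0,0,0,0,0,0,0,0])

```text
time: 10.22
tcp_pos: [531.1, -24.9, 280.7]
tcp_rot: [0.705, 0.709, -0.0, -0.0]
wrist_force: [0.2, 0.6, -1.5]
width: 17.3
```

```bash
python3 -c "
from h import *
s,R=st((531.,-24.5,345))"
```

```text
t 10.22 tcp [531.1 -24.9 280.7] yang 0.34 z [-2.e-04 -0.e+00 -1.e+00] q [-0.047  0.176 -0.169  1.226 -0.     1.518] F [ 0.15  0.59 -1.53] M [ 0.028 -0.006  0.043] w 17.3
tool delta [  0.44  -0.12 -64.29]
```

Emit:
play_rows([
  [0,0,3],
  [0,0,3],
  [0,0,3],
  [0,0,3],
  [0,0,3],
  [0,0,3],
  [0,0,2],
  [0,0,0],
], gripper=[0,0,0,0,0,0,0,0], turn=[0,0,0,0,0,0,0,0])

```text
time: 10.88
tcp_pos: [530.9, -24.9, 260.2]
tcp_rot: [0.705, 0.709, -0.0, -0.0]
wrist_force: [0.0, 0.2, -1.0]
width: 17.5
```

Emit:
play_rows([
  [0,0,1],
  [0,0,1],
  [0,0,1],
  [0,0,1],
  [0,0,1],
  [0,0,1],
  [0,0,0],
  [0,0,0],
], gripper=[0,0,0,0,0,0,0,0], turn=[0,0,0,0,0,0,0,0])

```text
time: 11.55
tcp_pos: [531.1, -24.9, 254.7]
tcp_rot: [0.705, 0.709, -0.0, -0.0]
wrist_force: [0.3, -0.0, -1.1]
width: 17.0
```

Emit:
play_rows([
  [0,0,1],
  [0,0,1],
  [0,0,1],
  [0,0,1],
  [0,0,1],
  [0,0,1],
  [0,0,0],
  [0,0,0],
], gripper=[0,0,0,0,0,0,0,0], turn=[0,0,0,0,0,0,0,0])

```text
time: 12.22
tcp_pos: [531.1, -24.9, 248.7]
tcp_rot: [0.705, 0.709, -0.0, -0.0]
wrist_force: [0.4, 1.0, -1.6]
width: 16.9
```

```bash
python3 -c "
from h import *
s,R=st((531.,-24.5,345))
cv2.imwrite('pics/side7.png',env.grab_frame('side')[:,:,::-1])
a=cv2.imread('pics/side7.png')[150:250,200:310]
cv2.imwrite('pics/f7.png',cv2.resize(a,None,fx=6,fy=6,interpolation=2))"
```

```text
t 12.22 tcp [531.1 -24.9 248.7] yang 0.34 z [-2.e-04 -0.e+00 -1.e+00] q [-0.047  0.189 -0.226  1.156 -0.     1.518] F [ 0.44  1.01 -1.59] M [ 0.091  0.044 -0.038] w 16.9
tool delta [  0.44  -0.12 -96.29]
```

View pics/f7.png

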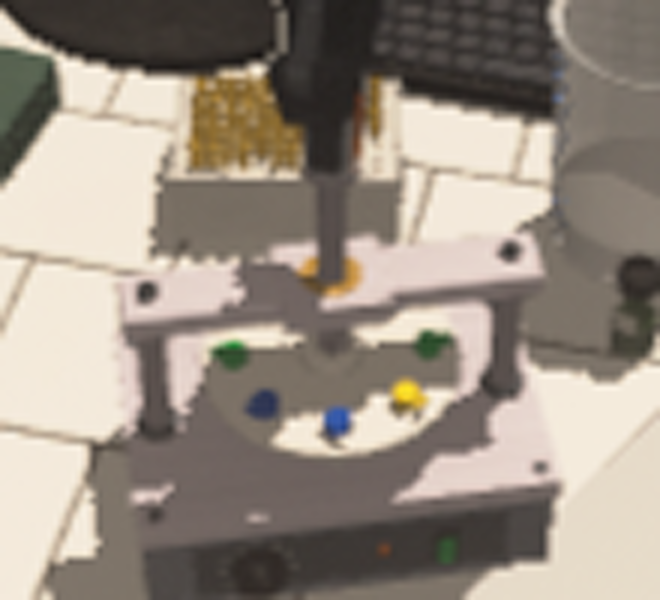

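Emit:
play_rows([
  [0,0,1],
  [0,0,1],
  [0,0,1],
  [0,0,1],
  [0,0,1],
  [0,0,1],
  [0,0,1],
  [0,0,0],
], gripper=[0,0,0,0,0,0,0,0], turn=[0,0,0,0,0,0,0,0])

```text
time: 12.93
tcp_pos: [531.1, -24.9, 241.5]
tcp_rot: [0.705, 0.709, -0.0, -0.0]
wrist_force: [0.1, 0.7, -2.0]
width: 17.0
```

Emit:
play_rows([
  [0,0,1],
  [0,0,1],
  [0,0,1],
  [0,0,1],
  [0,0,1],
  [0,0,1],
  [0,0,1],
  [0,0,0],
], gripper=[0,0,0,0,0,0,0,0], turn=[0,0,0,0,0,0,0,0])

```text
time: 13.6
tcp_pos: [531.1, -24.9, 234.5]
tcp_rot: [0.705, 0.709, -0.0, -0.0]
wrist_force: [-0.6, 0.5, -0.9]
width: 16.9
```

Emit:
play_rows([
  [0,0,2],
  [0,0,2],
  [0,0,2],
  [0,0,2],
  [0,0,2],
  [0,0,2],
  [0,0,2],
  [0,0,0],
], gripper=[0,0,0,0,0,0,0,0], turn=[0,0,0,0,0,0,0,0])

```text
time: 14.27
tcp_pos: [531.0, -24.9, 220.3]
tcp_rot: [0.705, 0.709, -0.0, -0.0]
wrist_force: [1.5, -0.3, -1.1]
width: 16.8
```

```bash
python3 -c "
from h import *
s,R=st((531.,-24.5,345))"
```

```text
t 14.27 tcp [531.  -24.9 220.3] yang 0.34 z [-6.e-04 -0.e+00 -1.e+00] q [-0.047  0.204 -0.274  1.094 -0.     1.518] F [ 1.53 -0.29 -1.11] M [ 0.151 -0.027 -0.002] w 16.8
tool delta [ 4.4000e-01 -4.0000e-02 -1.2473e+02]
```

Emit:
play_rows([
  [0,0,1],
  [0,0,1],
  [0,0,1],
  [0,0,1],
  [0,0,1],
  [0,0,1],
  [0,0,1],
  [0,0,1],
], gripper=[0,0,0,0,0,0,0,0], turn=[0,0,0,0,0,0,0,0])

```text
time: 14.93
tcp_pos: [531.2, -24.9, 212.7]
tcp_rot: [0.705, 0.709, 0.0, -0.0]
wrist_force: [-0.4, 0.2, -0.3]
width: 17.1
```

Emit:
play_rows([
  [0,0,1],
  [0,0,1],
  [0,0,1],
  [0,0,1],
  [0,0,1],
  [0,0,1],
  [0,0,1],
  [0,0,1],
], gripper=[0,0,0,0,0,0,0,0], turn=[0,0,0,0,0,0,0,0])

```text
time: 15.6
tcp_pos: [531.1, -24.9, 204.7]
tcp_rot: [0.705, 0.709, 0.0, -0.0]
wrist_force: [-1.2, 1.4, -0.6]
width: 16.9
```

Emit:
play_rows([
  [0,0,1],
  [0,0,1],
  [0,0,1],
  [0,0,1],
  [0,0,1],
  [0,0,1],
  [0,0,1],
  [0,0,0],
], gripper=[0,0,0,0,0,0,0,0], turn=[0,0,0,0,0,0,0,0])

```text
time: 16.27
tcp_pos: [531.1, -24.9, 197.6]
tcp_rot: [0.705, 0.709, -0.0, -0.0]
wrist_force: [-0.5, 1.5, -3.2]
width: 17.4
```

```bash
python3 -c "
from h import *
s,R=st((531.,-24.5,345))"
```

```text
t 16.27 tcp [531.1 -24.9 197.6] yang 0.34 z [-2.e-04  0.e+00 -1.e+00] q [-0.047  0.218 -0.31   1.043  0.     1.518] F [-0.54  1.52 -3.22] M [ 0.306  0.062 -0.006] w 17.4
tool delta [ 4.4000e-01 -1.2000e-01 -1.4745e+02]
```

Emit:
play_rows([
  [0,0,0.7],
  [0,0,0.7],
  [0,0,0.7],
  [0,0,0.7],
  [0,0,0.7],
  [0,0,0.5],
  [0,0,0],
  [0,0,0],
], gripper=[0,0,0,0,0,0,0,0], turn=[0,0,0,0,0,0,0,0])

```text
time: 16.93
tcp_pos: [531.1, -24.9, 193.7]
tcp_rot: [0.705, 0.709, -0.0, -0.0]
wrist_force: [-0.9, 1.1, -3.2]
width: 17.1
```

Emit:
play_rows([
  [0,0,0.5],
  [0,0,0.5],
  [0,0,0],
  [0,0,0],
], gripper=[0,0,0,0], turn=[0,0,0,0])

```text
time: 17.27
tcp_pos: [531.1, -24.9, 192.7]
tcp_rot: [0.705, 0.709, -0.0, -0.0]
wrist_force: [-0.6, 1.4, 0.0]
width: 16.9
```

Emit:
play_rows([
  [0,0,0.5],
  [0,0,0],
  [0,0,0],
  [0,0,0],
], gripper=[0,0,0,0], turn=[0,0,0,0])

```text
time: 17.6
tcp_pos: [531.2, -24.9, 192.4]
tcp_rot: [0.705, 0.709, 0.0, -0.0]
wrist_force: [-0.6, 1.3, 0.5]
width: 17.0
```

Emit:
play_rows([
  [0,0,0.3],
  [0,0,0],
  [0,0,0],
  [0,0,0],
], gripper=[0,0,0,0], turn=[0,0,0,0])

```text
time: 17.93
tcp_pos: [531.2, -24.9, 192.2]
tcp_rot: [0.705, 0.709, 0.0, 0.0]
wrist_force: [-1.6, 1.9, 3.3]
width: 17.1
```

Emit:
play_rows([
  [0,0,0.3],
  [0,0,0],
  [0,0,0],
  [0,0,0],
], gripper=[0,0,0,0], turn=[0,0,0,0])

```text
time: 18.27
tcp_pos: [531.2, -24.9, 192.1]
tcp_rot: [0.705, 0.709, 0.0, 0.0]
wrist_force: [-2.8, 2.7, 5.0]
width: 17.6
```

Emit:
play_rows([
  [0,0,0.2],
  [0,0,0],
  [0,0,0],
  [0,0,0],
  [0,0,0],
  [0,0,0],
  [0,0,0],
  [0,0,0],
], gripper=[0,0,0,0,0,0,0,0], turn=[-2,-2,-2,-2,-2,-2,0,0])

```text
time: 18.93
tcp_pos: [531.4, -24.9, 191.9]
tcp_rot: [0.627, 0.779, 0.0, 0.0]
wrist_force: [-2.1, 2.8, 4.8]
width: 17.1
```

Emit:
play_rows([
  [0,0,0],
  [0,0,0],
  [0,0,0],
  [0,0,0],
  [0,0,0],
  [0,0,0],
  [0,0,0],
  [0,0,0],
], gripper=[0,0,0,0,0,0,0,0], turn=[-2,-2,-2,-2,0,0,0,0])

```text
time: 19.6
tcp_pos: [531.5, -24.8, 191.8]
tcp_rot: [0.572, 0.821, 0.0, 0.0]
wrist_force: [-1.8, 3.2, 5.5]
width: 17.3
```

```bash
python3 -c "
from h import *
s,R=st((531.,-24.5,345))"
```

```text
t 19.6 tcp [531.5 -24.8 191.8] yang 20.29 z [ 8.e-04  2.e-04 -1.e+00] q [-0.047  0.222 -0.319  1.03   0.     1.17 ] F [-1.83  3.22  5.47] M [ 0.628  0.421 -0.005] w 17.3
tool delta [   0.48   -0.21 -153.2 ]
```

Emit:
play_rows([
  [0,0,0],
  [0,0,0],
  [0,0,0],
  [0,0,0],
  [0,0,0],
  [0,0,0],
  [0,0,0],
  [0,0,0],
], gripper=[0,0,0,0,0,0,0,0], turn=[-2,-2,-2,-2,0,0,0,0])

```text
time: 20.27
tcp_pos: [531.4, -24.8, 191.5]
tcp_rot: [0.513, 0.858, 0.0, 0.0]
wrist_force: [-1.1, 3.6, 2.1]
width: 17.0
```

Emit:
play_rows([
  [0,0,0],
  [0,0,0],
  [0,0,0],
  [0,0,0],
  [0,0,0],
  [0,0,0],
  [0,0,0],
  [0,0,0],
], gripper=[0,0,0,0,0,0,0,0], turn=[-2,-2,-2,-2,0,0,0,0])

```text
time: 20.93
tcp_pos: [531.3, -24.7, 191.2]
tcp_rot: [0.452, 0.892, 0.0, -0.0]
wrist_force: [3.1, 4.6, -3.5]
width: 17.4
```

Emit:
play_rows([
  [0,0,0],
  [0,0,0],
  [0,0,0],
  [0,0,0],
  [0,0,0],
  [0,0,0],
  [0,0,0],
  [0,0,0],
], gripper=[0,0,0,0,0,0,0,0], turn=[-2,-2,-2,-2,0,0,0,0])

```text
time: 21.6
tcp_pos: [531.3, -24.5, 191.4]
tcp_rot: [0.388, 0.922, 0.001, -0.0]
wrist_force: [1.0, 5.8, -1.7]
width: 17.3
```

```bash
python3 -c "
from h import *
s,R=st((531.,-24.5,345))"
```

```text
t 21.6 tcp [531.3 -24.5 191.4] yang 44.32 z [ 2.e-04  1.e-03 -1.e+00] q [-4.700e-02  2.220e-01 -3.190e-01  1.029e+00  1.000e-03  7.510e-01] F [ 0.98  5.78 -1.66] M [ 1.32  -0.571 -0.082] w 17.3
tool delta [ 3.1000e-01 -8.0000e-02 -1.5359e+02]
```

Emit:
play_rows([
  [0,0,0],
  [0,0,0],
  [0,0,0],
  [0,0,0.4],
  [0,0,0.4],
  [0,0,0.4],
  [0,0,0],
  [0,0,0],
], gripper=[0,0,0,0,0,0,0,0], turn=[2,2,2,1,0,0,0,0])

```text
time: 22.27
tcp_pos: [531.5, -24.8, 190.5]
tcp_rot: [0.443, 0.896, 0.0, 0.0]
wrist_force: [2.3, 5.3, 0.3]
width: 17.0
```

```bash
python3 -c "
from h import *
s,R=st((531.,-24.5,345))"
```

```text
t 22.27 tcp [531.5 -24.8 190.5] yang 37.37 z [ 7.e-04  4.e-04 -1.e+00] q [-0.047  0.223 -0.32   1.027  0.     0.872] F [2.34 5.34 0.34] M [ 1.267 -0.577  0.081] w 17.0
tool delta [ 4.7000e-01 -8.0000e-02 -1.5448e+02]
```

Emit:
play_rows([
  [0.3,0.4,0],
  [0,0,0.4],
  [0,0,0.4],
  [0,0,0.4],
  [0,0,0.4],
  [0,0,0],
  [0,0,0],
  [0,0,0],
], gripper=[0,0,0,0,0,0,0,0], turn=[0,0,0,0,0,0,0,0])

```text
time: 22.93
tcp_pos: [531.4, -24.6, 188.7]
tcp_rot: [0.444, 0.896, -0.0, 0.0]
wrist_force: [2.7, 2.3, -1.0]
width: 16.9
```

```bash
python3 -c "
from h import *
s,R=st((531.,-24.5,345))"
```

```text
t 22.93 tcp [531.4 -24.6 188.7] yang 37.33 z [ 1.e-04 -2.e-04 -1.e+00] q [-0.046  0.224 -0.323  1.024 -0.     0.873] F [ 2.69  2.28 -0.99] M [ 0.763 -0.831  0.112] w 16.9
tool delta [   0.24   -0.25 -156.35]
```

Dropping freely into the socket. Continue towards TCP z ≈ 185.5.

Emit:
play_rows([
  [0,0,0.4],
  [0,0,0.4],
  [0,0,0.4],
  [0,0,0.4],
  [0,0,0.4],
  [0,0,0.3],
  [0,0,0],
  [0,0,0],
], gripper=[0,0,0,0,0,0,0,0], turn=[0,0,0,0,0,0,0,0])

```text
time: 23.6
tcp_pos: [531.3, -24.5, 186.3]
tcp_rot: [0.444, 0.896, -0.0, 0.0]
wrist_force: [1.8, 2.6, -1.0]
width: 17.4
```

Emit:
play_rows([
  [0,0,0.4],
  [0,0,0.3],
  [0,0,0],
  [0,0,0],
], gripper=[0,0,0,0], turn=[0,0,0,0])

```text
time: 23.93
tcp_pos: [531.3, -24.5, 185.7]
tcp_rot: [0.444, 0.896, 0.0, 0.0]
wrist_force: [2.1, 2.0, -0.3]
width: 17.2
```

Emit:
play_rows([
  [0,0,0.3],
  [0,0,0.3],
  [0,0,0],
  [0,0,0],
], gripper=[0,0,0,0], turn=[0,0,0,0])

```text
time: 24.27
tcp_pos: [531.4, -24.5, 185.5]
tcp_rot: [0.444, 0.896, 0.0, 0.0]
wrist_force: [0.7, 2.2, 4.7]
width: 17.2
```

```bash
python3 -c "
from h import *
s,R=st((531.,-24.5,345))
cv2.imwrite('pics/side8.png',env.grab_frame('side')[:,:,::-1])
a=cv2.imread('pics/side8.png')[160:250,205:305]
cv2.imwrite('pics/f8.png',cv2.resize(a,None,fx=6.5,fy=6.5,interpolation=2))"
```

```text
t 24.27 tcp [531.4 -24.5 185.5] yang 37.34 z [ 4.e-04 -0.e+00 -1.e+00] q [-0.046  0.226 -0.328  1.016 -0.     0.873] F [0.71 2.19 4.74] M [ 0.7   -0.436  0.03 ] w 17.2
tool delta [   0.16   -0.27 -159.51]
```

View pics/f8.png

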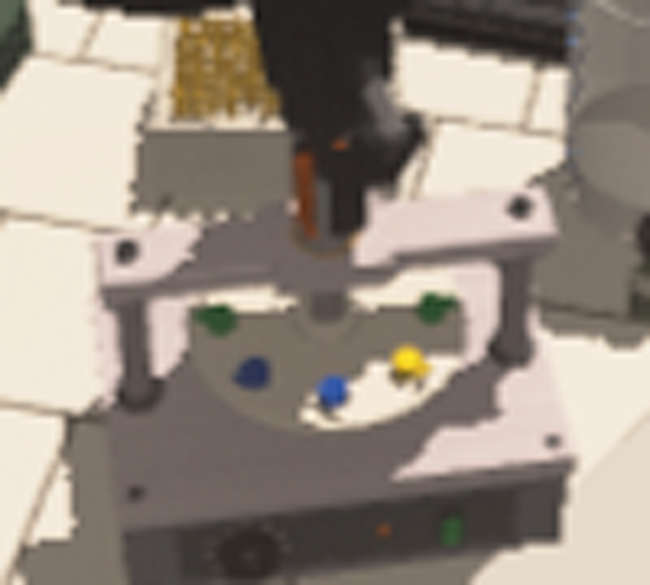

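Emit:
play_rows([
  [0,0,0],
  [0,0,0],
  [0,0,0],
  [0,0,0],
  [0,0,0],
  [0,0,0],
  [0,0,0],
  [0,0,0],
], gripper=[0,15,30,45,60,60,60,60], turn=[0,0,0,0,0,0,0,0], grip_force=20)

```text
time: 24.98
tcp_pos: [531.0, -24.6, 184.8]
tcp_rot: [0.444, 0.896, -0.0, -0.0]
wrist_force: [0.4, 0.5, 0.0]
width: 51.2
```

Emit:
play_rows([
  [0,0,-4],
  [0,0,-8],
  [0,0,-12],
  [0,0,-20],
  [0,0,-25],
  [0,0,-25],
  [0,0,-25],
  [0,0,-25],
], gripper=[60,60,60,60,60,60,60,60], turn=[0,0,0,0,0,0,0,0])

```text
time: 25.65
tcp_pos: [531.2, -24.5, 331.3]
tcp_rot: [0.444, 0.896, 0.0, 0.0]
wrist_force: [0.1, 0.4, -0.2]
width: 51.3
```

```bash
python3 -c "
from h import *
s,R=st((531.,-24.5,345))
cv2.imwrite('pics/side9.png',env.grab_frame('side')[:,:,::-1])
a=cv2.imread('pics/side9.png')[120:250,190:320]
cv2.imwrite('pics/f9.png',cv2.resize(a,None,fx=4.6,fy=4.6,interpolation=2))"
```

```text
t 25.65 tcp [531.2 -24.5 331.3] yang 37.34 z [ 9.e-04 -1.e-04 -1.e+00] q [-0.046  0.164 -0.069  1.337 -0.     0.873] F [ 0.08  0.4  -0.24] M [-0.027 -0.044  0.005] w 51.3
tool delta [  0.06  -0.14 -13.71]
```

View pics/f9.png

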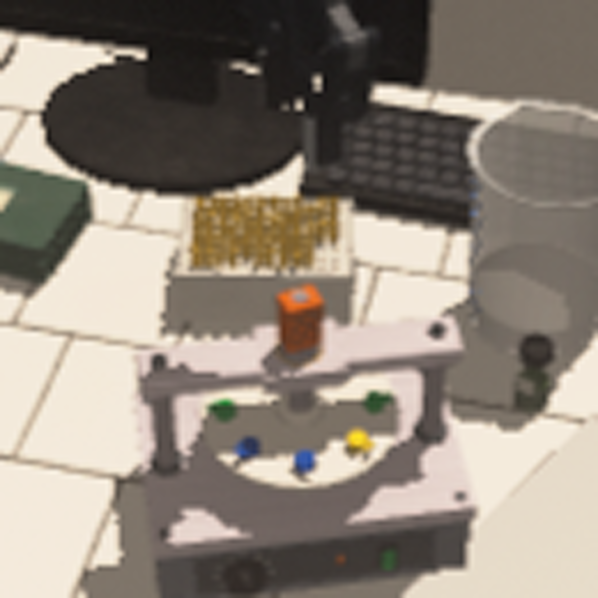

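```bash
python3 -c "
from h import *
print(proj('side',(531,-24.5,192)),proj('side',(531,-24.5,198)))
a=cv2.imread('pics/side9.png')[175:205,240:270];print(190+300/4.6-.5,120+296/4.6-.5)
b=env.grab_frame('side')[:,:,::-1];d=cv2.absdiff(b,cv2.imread('pics/side0.png'));
print('spare region diff',d[180:205,140:156].mean())
st()
env.close_job()"
```

```text
[254.57010873 183.73790262] [254.56106514 182.0801935 ]
254.7173913043478 183.84782608695653
spare region diff 0.855
t 25.75 tcp [533.3 -24.6 334.4] yang 37.34 z [ 7.9e-03 -4.0e-04 -1.0e+00] q [-0.046  0.162 -0.065  1.336 -0.     0.873] F [ 1.49 -0.03 -0.18] M [ 0.006 -0.062  0.01 ] w 51.4
the job is handed in; nothing more can be done
```

I took the orange-headed spindle from the rack and lowered it through the bridge bearing, the carousel hub and the base bearing. I then turned it under a push of about 7 N. After roughly 36° the foot dropped into the drive socket, and I lowered it until the collar met the bridge. I released it there and raised the gripper clear before handing in. The whole job took 25.8 s.

- **Seating:** the collar touched the bridge at tool height 185.5 mm, which is the height I had worked out in advance. In the last side picture the head's top screw was at (254.7, 183.8) px, against (254.6, 183.7) px expected for a fully seated spindle.
- **Forces:** the wrist force stayed within about 6 N on each axis in every reading I took.
- **Spare and surroundings:** the spare's patch of the side picture was almost unchanged from the start. The carousel looked level, and nothing was touching the gripper.
- **Not checked:** the arm hid the rotator from the top camera, so only the side camera checked the final fit. I did not measure the carousel's tilt or the bystanders' positions.
- **Anomaly:** I overturned the spindle about 8° past the drop point and turned it back before seating. Sideways force reached about 6 N then and fell to about 2 N after a 0.5 mm shift.

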